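# Let down the ratchet leaf and lay the filter carton on it

### The job

The hinged bamboo leaf on the bench is propped up by its ratchet. Raise it through the remaining notches and past the top so that the pawl is thrown out, then let it down under control, without letting it drop, until it lies fully flat. Then tip the filter carton that stands behind the hinge over onto its back, so that it lies flat on the leaf; leave the other things on the table where they are.

Things in the scene. Friction and masses are not known exactly. Their poses are not given: they have to be found in the camera images.
- bench: Low bamboo bench, 220 x 200 mm, fixed. Origin on the table right under the middle of the leaf's hinge line; z up, y along the hinge line; the leaf extends from the hinge towards -x, the carton's deck towards +x. A rail at x -82 to -70 mm carries the flat leaf; at x below -82 mm the space under the leaf is open down to the table
- deck (a point): Point on top of the carton's deck, at bench x 80 mm, 90 mm above the table. Deck: bench x 20 to 140 mm, y -100 to 100 mm. A 12 mm high step (strip at bench x 0 to 20 mm, top 102 mm above the table, flush with the flat leaf) blocks the carton's bottom edge on its leaf side
- pawl_pivot (a point): Pivot of the upright red pawl with brass weight, 26 mm above the table, beside the leaf (bench y -119 mm). By its own weight it leans on the teeth of a steel quadrant that turns with the leaf, and so holds the leaf up. This mechanism fills bench x -125 to 30 mm, y -100 to -150 mm; nothing there needs to be touched
- leaf_hinge (a point): Point on the leaf's hinge line, at its middle, 96 mm above the table (fixed to the bench)
- leaf_edge (a point): Middle of the lower corner of the leaf's free edge, 184 mm from the hinge line; it moves with the leaf. The leaf is a bamboo board 180 mm long (4 to 184 mm from the hinge line), 200 mm wide, 12 mm thick, about 0.6 kg; its top lies 102 mm above the table when flat
- leaf (a joint): Leaf angle in rad: 0 = flat, growing as its free edge rises (about 3 N there, free all the way). Notches near 0.30, 0.54 and 0.78 catch it; let go, it falls by its weight to the next one below. Near 1.1 to 1.2 a lobe throws the pawl over to its far side, where it stays; only then can the leaf go all the way down. End stop 1.35
- carton: White filter carton with a blue band, 75 mm deep (its x) x 110 mm wide (its y) x 170 mm tall (its z), about 0.4 kg, standing on the deck behind the step, too deep to be grasped across x. Origin at the centre of its underside. Its front (+x face, blue panel) looks away from the leaf, its plain white back (-x face) towards the leaf: pushed over the step towards the leaf it lands on its back
- carton_center (a point): Centre of the carton, 85 mm above its underside
- torch: Yellow torch, 150 mm long, 52 mm high, lying on the table; bystander. Origin under its middle
- pliers: Steel pliers with red grips, 175 mm long, lying on the table; bystander. Origin under its joint
- tub: Grey plastic tub with flip-top lid, 120 x 170 x 97 mm; bystander. Origin under its centre
- dish: White ceramic dish of brass bleed keys, 120 mm across, 30 mm high; bystander. Origin under its centre
- inhibitor: White plastic bottle with blue cap, 72 mm across, 190 mm tall, standing on the table; bystander. Origin under its centre
Not all that is in view belongs to the job. Leave any orange or yellow look-alike of the carton alone.

How it is judged:
On the way, in this order (a step that is already met when the one before it is completed fails the run):
1. the leaf is raised past its top, beyond 1.05 rad, with the carton still upright (value of joint leaf above 1.05 rad and angle between carton's own z axis and vertical below 0.2 rad).
2. the leaf lies flat (under 0.03 rad) and still, with the carton still upright (value of joint leaf below 0.03 rad and angle between carton's own z axis and vertical below 0.2 rad), for 0.2 s.
At the end, for the whole second after the job is handed in: The leaf lies flat (within 0.03 rad); the carton lies at rest flat on its back on the leaf (its x axis within 0.12 rad of upright), its centre over the leaf, 20 to 160 mm in front of the hinge line, within 80 mm of the leaf's middle sideways, and 130 to 150 mm above the table (value of joint leaf below 0.03 rad and angle between carton's own x axis and vertical below 0.12 rad and x of carton_center in the frame of bench between -0.16 and -0.02 m and y of carton_center in the frame of bench between -0.08 and 0.08 m and z of carton_center in the frame of bench between 0.13 and 0.15 m and linear speed of carton below 0.02 m/s); the robot touches nothing.
It fails at once if the leaf is dropped: it falls faster than 1.2 rad/s in its last 0.25 rad before flat (value of joint leaf below 0.25 rad and velocity of joint leaf below -1.2 rad/s).
It fails at once if a bystander is moved by more than 30 mm (distance of any of torch, pliers, tub, dish, inhibitor from where it was at the start of the episode above 0.03 m).
It also fails if it takes over 61 s, if anything falls off the work surface, if the arm or the gripper's body presses on something with over 40 N, if the wrist force passes 120 N, or if a joint passes its speed limit or range.

### The arm

A 7-joint arm with a two-finger parallel gripper is mounted at the origin on the work surface. World frame = base frame: x ahead of the robot, y to its left, z up, the work surface at z = 0. Lengths are in m, angles in rad, forces in N, time in s.
With the tool pointing down it reaches from about 0.425 to 1.025 m from the base axis. Payload 3.6 kg.
Tool frame: the origin (TCP) lies on the centre line of the jaws, within the pads' length; the fingertips stand 14 mm ahead of it and the grasp point (between the pads) lies 5 mm behind it (tip_extent is the distance from the TCP to the fingertips, in m); z points along the fingers, y is the line along which they close (so a half turn about z gives the same grasp; the last joint's range is limited). The gripper opens to 85 mm and grips with 20 to 120 N. Pads are 22 mm wide; open, the fingers measure 114 mm over their backs; the gripper's body (76 mm by 85 mm) begins 54 mm behind the grasp point. The pads swing forward as they close: fully open they stand 13 mm farther back than shut.
Start: joints at [-1.429, 0.591, 0.048, 1.609, -0.033, 0.943, -0.034], TCP at [0.169, 0.705, 0.245] pointing down, gripper open.
Joint ranges: [-2.69, 2.69], [-0.47, 2.24], [-1.27, 1.36], [0.19, 2.51], [-1.53, 4.68], [0.08, 2.07], [-3.09, 3.09]. Speed limits (rad/s): [2.57, 2.57, 3.14, 3.14, 3.14, 3.14, 3.14].

### API

Orientations are given as [roll, pitch, yaw] about the fixed x, y, z axes, in that order (R = Rz(yaw) Ry(pitch) Rx(roll)).
In Python, from station import * gives the robot as it stands.
- The arm moves only by the shell command python3 -m creep 'ROWS' [FORCE]. ROWS is JSON, a list that holds one entry, the list of rows, each a list of 7 numbers: the closure, from 0 (fully open) to 1 (shut), then the shift along the tool's x, y, z in units of 50 mm (1.0 is 50 mm), then the turn, a rotation vector about the tool's x, y, z in units of 6 degrees (1.0 is 6 degrees). A call has exactly 5 rows; each row shifts and turns the commanded pose from where the row before left it, along the tool's axes as they then stand; what a row does not reach is not made up. A row lasts 1/10 s, in which the tool goes at most 50 mm and 8.59 degrees, less where a joint would pass 70% of its speed; a pose out of reach is approached as far as the arm can. A call is refused whole if a number of a shift passes 1 or a number of a turn 1, either way. A call with a gripper value outside its range is refused whole. The fingers move at their own pace and stop on an object; FORCE is the grip in N (left out, the last holds). Time passes only in rows, so rows that do not move let the fingers close, or fill a call up. It gives the time, the measured TCP pose, the force, the opening and the grip force at its end, in the units of the state.
- get_obs(): the state, without advancing time (a new reading comes with each control period).
- camera(name): name is "scene" or "side" or "wrist"; returns (picture, depth): 420x560x3 uint8, red, green, blue; 420x560 float32, m along the optical axis (not along the pixel's ray), 0 where there is no reading.
- calibration(name): a dict with "fx", "fy", "cx", "cy" (pixels), "rvec" (rotation vector, rad) and "tvec" (3), from world to camera coordinates, as OpenCV has them. Camera axes: x right, y down, z forward; pixel columns grow to the right and rows downward; lengths in m; the calibration is good to about 2 mm. The wrist camera is an equidistant fisheye: a pixel r from the principal point sees the ray r / f radians off the axis. A picture is of the moment at which its call begins: read the wrist's pose just before it. calibration takes no time and is no camera call; for the wrist camera it gives the pose at the moment of the call.
- hand_in(): hands the job in; it is judged then, once.
The state is a dict: "time": time; "joint_pos": joint angles; "qd": joint speeds; "joint_torque": joint torques, N m; "eef_pos": TCP position; "orientation": TCP orientation; "ft_force": force on the tool from outside, world axes, zero at the start; "ft_torque": the same for the moment, N m; "finger_gap": opening from 0.0 (shut) to 1.0 (fully open); "gripper_force": force on a finger pad.
Only numpy, scipy, OpenCV 4.12 (cv2) and the standard library are available. Lean on these libraries where they do the work, as an engineer would, in place of code of your own. Each camera call takes 0.05 s, during which the arm holds its last target. There are 200 camera calls.

## Working session

There is one attempt and no reset: what is moved stays moved. The work goes in short steps, Python scripts to look and compute and a shell command to move; the robot and the scene stay as the last step left them, time stands still between calls to the robot, and variables do not carry over. Pictures are saved under pics/ and viewed, at most 10 in all, crops included, and the job is handed in when it is done.

```bash
ls; mkdir -p pics; cat > h.py <<'E'
from station import *
import numpy as np, cv2
from scipy.spatial.transform import Rotation as R
def cloud(name):
    c=calibration(name); im,d=camera(name)
    v,u=np.mgrid[:420,:560]
    p=np.stack([(u-c['cx'])/c['fx']*d,(v-c['cy'])/c['fy']*d,d],-1)
    M=R.from_rotvec(np.ravel(c['rvec'])).as_matrix()
    w=(p-np.ravel(c['tvec']))@M
    w[d<=0]=np.nan
    return im,w
E
python3 - <<'E'
from h import *
for n in ['scene','side']:
    im,w=cloud(n); np.savez(n+'.npz',im=im,w=w)
    c=calibration(n); print(n,c)
    cv2.imwrite(f'pics/{n}0.png',im[:,:,::-1])
o=get_obs(); print(o)
E
```

```text
pics
scene {'fx': 467.4928239895294, 'fy': 467.4928239895294, 'cx': 277.20629922572624, 'cy': 205.56014819715816, 'rvec': array([ 1.31021672, -2.66064082,  0.44644486]), 'tvec': array([0.36071418, 0.49382685, 1.45818134])}
side {'fx': 398.124879642687, 'fy': 398.124879642687, 'cx': 272.36878490403114, 'cy': 200.953733271005, 'rvec': array([ 1.09113237, -2.79456997,  0.43743852]), 'tvec': array([0.45809385, 0.42075968, 1.23108161])}
{'time': 0.1, 'joint_pos': array([-1.42848922,  0.59200802,  0.04829015,  1.60970323, -0.03329761,
        0.94268491, -0.03368426]), 'qd': array([ 6.14190351e-05, -2.83577771e-03,  1.61994439e-03, -2.94100523e-03,
        7.59782987e-04, -1.04908696e-03, -7.58543251e-04]), 'joint_torque': array([ 4.70013474e-03, -5.49994004e+01,  1.55323517e+00, -1.98823607e+01,
        9.70591995e-03,  3.84300045e-03,  1.01309489e-06]), 'eef_pos': array([0.16919356, 0.7042442 , 0.24426535]), 'orientation': array([-3.13959634e+00,  1.05866693e-04,  2.90589460e+00]), 'ft_force': array([-0.01879083, -0.30291976, -0.3970955 ]), 'ft_torque': array([-0.00185657, -0.01697653, -0.00567514]), 'gripper_force': 0.0, 'finger_gap': 0.9969521652022484}
```

View pics/scene0.png

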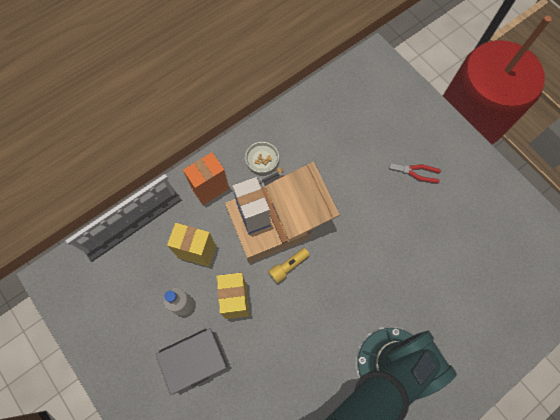

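View pics/side0.png

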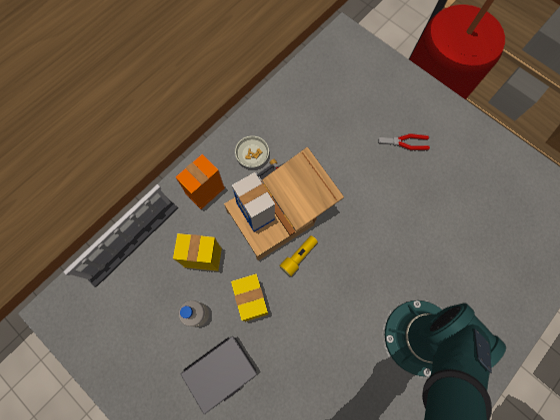

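The scene view shows the bench around (282,212). The leaf is propped to the right at (303,200), with its free edge from (315,165) to (338,213). The white carton on the deck is at (252,205), with its blue front facing left. Things that could be mistaken for the carton: orange box (206,178) and yellow boxes (192,244) and (232,296). I choose the white one at (252,205). Bystanders are the torch (290,266), dish (262,157), bottle (177,302), tub (193,360) and pliers (418,172).

```bash
python3 - <<'E'
from h import *
for n in ['scene','side']:
    z=np.load(n+'.npz'); im,w=z['im'],z['w']
    hsv=cv2.cvtColor(im,cv2.COLOR_RGB2HSV)
    box=np.zeros(im.shape[:2],bool); box[145:275,215:350]=True
    bam=box&(hsv[...,0]>8)&(hsv[...,0]<20)&(hsv[...,1]>80)&(w[...,2]>.06)
    wh=box&(hsv[...,1]<40)&(hsv[...,2]>110)&(w[...,2]>.23)
    # carton top
    P=w[wh&(np.abs(w[...,2]-.26)<.012)]
    r=cv2.minAreaRect(P[:,:2].astype(np.float32)*1000); print(n,'carton top',r,np.median(P[:,2]),len(P))
    deck=w[bam&(np.abs(w[...,2]-.09)<.005)]; 
    r=cv2.minAreaRect(deck[:,:2].astype(np.float32)*1000); print('deck',r,len(deck),np.median(deck[:,2]))
    st=w[bam&(np.abs(w[...,2]-.102)<.004)];print('step',len(st),cv2.minAreaRect(st[:,:2].astype(np.float32)*1000))
    lf=w[bam&(w[...,2]>.112)&(w[...,2]<.25)]
    # keep plane: svd w/ trimming
    for k in range(6):
        c=lf.mean(0); nrm=np.linalg.svd(lf-c,full_matrices=False)[2][2]; d=np.abs((lf-c)@nrm); lf=lf[d<max(.004,2*np.median(d))]
    nrm*=np.sign(nrm[2]); print('leaf n',nrm,'ang',np.arccos(nrm[2]),'updir yaw',np.arctan2(-nrm[1],-nrm[0]),len(lf),'c',c)
    h=lf[:,2]; print('zmax',np.percentile(h,99))
    a=np.arctan2(-nrm[1],-nrm[0]); e=np.array([np.cos(a),np.sin(a)]);
    q=lf[:,:2]@np.stack([e,[-e[1],e[0]]],1); print('along',np.percentile(q[:,0],[.5,99.5]),'across',np.percentile(q[:,1],[.5,99.5]))
    # torch, dish, etc
    for nm,(u,v) in {'torch':(290,266),'dish':(262,157),'orange':(206,178),'y2':(232,296)}.items():
        if n=='scene': print(nm,w[v,u])
c=cv2.resize(np.load('side.npz')['im'][140:265,210:360,::-1],None,fx=5,fy=4.7,interpolation=cv2.INTER_CUBIC); cv2.imwrite('pics/crop.png',c[:590])
E
```

```text
scene carton top ((631.8565673828125, 67.7858657836914), (74.60761260986328, 112.03019714355469), 73.81660461425781) 0.2593348211175723 680
deck ((635.7711181640625, 30.684249877929688), (230.05975341796875, 275.7425537109375), 74.96537780761719) 1085 0.08945070001234878
step 513 ((640.5565185546875, 43.107948303222656), (178.5902862548828, 290.9478759765625), 80.0588150024414)
leaf n [0.05544507 0.25855658 0.96440362] ang 0.26761760954887287 updir yaw -1.7820379097213142 1806 c [ 0.55761625 -0.09442134  0.13409722]
zmax 0.15389748642992082
along [-0.10541165  0.04372929] across [0.47248604 0.66643619]
torch [0.43458369 0.06797948 0.0292941 ]
dish [ 0.809949   -0.09957621  0.00940862]
orange [0.79656729 0.12594995 0.17184181]
y2 [0.44861774 0.27674949 0.16418585]
side carton top ((634.4209594726562, 68.19263458251953), (74.9117660522461, 111.69467163085938), 73.7593002319336) 0.2603568891988307 742
deck ((638.5989990234375, 26.78417205810547), (220.3405303955078, 276.6564636230469), 75.28227233886719) 1253 0.09043242918317115
step 440 ((649.240478515625, -15.131057739257812), (308.648681640625, 168.21266174316406), 7.275406360626221)
leaf n [0.06226974 0.26853111 0.96125622] ang 0.27927254350117253 updir yaw -1.7986592262163745 2370 c [ 0.56099241 -0.09225149  0.13456358]
zmax 0.15453250273450825
along [-0.11748082  0.03237629] across [0.47484521 0.67087668]
```

View pics/crop.png

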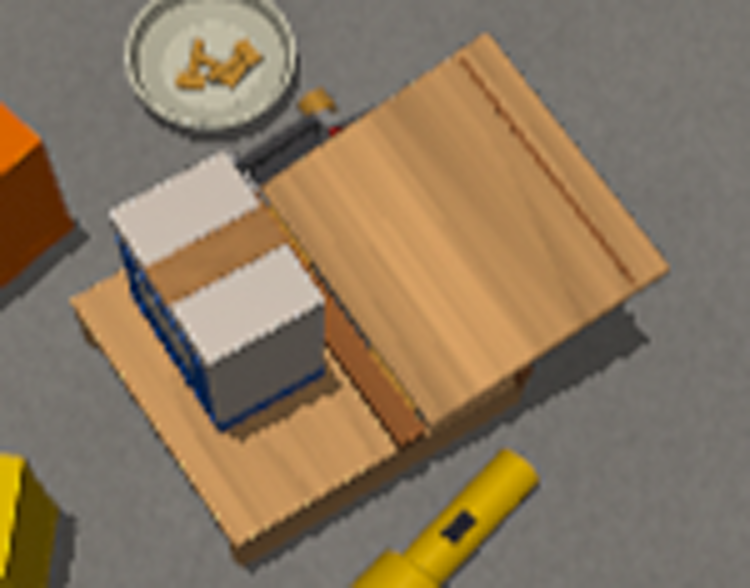

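The crop confirms the white carton: blue front and band away from the leaf, its back towards the leaf. The leaf is at about 0.28 rad, and the pawl is on the far side next to the dish. Next I fix the bench frame.

```bash
cat > b.py <<'E'
from h import *
def leaf_pts(im,w,zlo,zhi):
    hsv=cv2.cvtColor(im,cv2.COLOR_RGB2HSV)
    box=np.zeros(im.shape[:2],bool); box[145:275,215:350]=True
    return w[box&(hsv[...,0]>8)&(hsv[...,0]<20)&(hsv[...,1]>80)&(w[...,2]>zlo)&(w[...,2]<zhi)]
E
python3 - <<'E'
from b import *
for n in ['scene','side']:
    z=np.load(n+'.npz'); im,w=z['im'],z['w']
    lf=leaf_pts(im,w,.112,.17)
    r=cv2.minAreaRect(lf[:,:2].astype(np.float32)*1000); print(n,'leaf rect',r)
    for yaw in [74,75,76,77]:
        a=np.radians(yaw); ex=np.array([np.cos(a),np.sin(a)]); ey=np.array([-ex[1],ex[0]])
        q=np.c_[lf[:,:2]@ex,lf[:,:2]@ey]
        dk=leaf_pts(im,w,.085,.095); dk=dk[dk[:,1]>.04]; d=np.c_[dk[:,:2]@ex,dk[:,:2]@ey]
        # straightness of deck +x edge and leaf free edge
        def edge(q,ax,sgn):
            o=1-ax; bins=np.round(q[:,o]/.012); e=[];t=[]
            for b in np.unique(bins):
                s=q[bins==b,ax]
                if len(s)>5: e.append(np.max(sgn*s)*sgn); t.append(b*.012)
            t=np.array(t);e=np.array(e);m=np.abs(e-np.median(e))<.006
            return np.polyfit(t[m],e[m],1)[0].round(3),np.median(e[m]).round(4)
        print(yaw,'free',edge(q,0,-1),'leaf +y',edge(q,1,1),'leaf -y',edge(q,1,-1),'deck +x',edge(d,0,1),'deck +y',edge(d,1,1),'zmin->',np.percentile(lf[:,2],99))
E
```

```text
scene leaf rect ((623.8649291992188, -17.982742309570312), (402.6702880859375, 235.83721923828125), 49.52650451660156)
74 free (np.float64(-0.019), np.float64(-0.0031)) leaf +y (np.float64(0.019), np.float64(-0.4688)) leaf -y (np.float64(0.012), np.float64(-0.6662)) deck +x (np.float64(-0.021), np.float64(0.3094)) deck +y (np.float64(0.015), np.float64(-0.4649)) zmin-> 0.16774816768712855
75 free (np.float64(-0.006), np.float64(-0.0137)) leaf +y (np.float64(-0.0), np.float64(-0.4698)) leaf -y (np.float64(-0.005), np.float64(-0.6671)) deck +x (np.float64(0.001), np.float64(0.2994)) deck +y (np.float64(-0.002), np.float64(-0.4689)) zmin-> 0.16774816768712855
76 free (np.float64(0.011), np.float64(-0.0238)) leaf +y (np.float64(-0.013), np.float64(-0.4709)) leaf -y (np.float64(-0.022), np.float64(-0.668)) deck +x (np.float64(0.009), np.float64(0.2894)) deck +y (np.float64(-0.014), np.float64(-0.473)) zmin-> 0.16774816768712855
77 free (np.float64(0.016), np.float64(-0.0339)) leaf +y (np.float64(-0.013), np.float64(-0.4718)) leaf -y (np.float64(-0.015), np.float64(-0.6687)) deck +x (np.fl
[... 614 characters left out ...]
t64(0.01), np.float64(-0.671)) deck +x (np.float64(-0.007), np.float64(0.3008)) deck +y (np.float64(0.003), np.float64(-0.472)) zmin-> 0.15686358500206102
76 free (np.float64(0.018), np.float64(-0.0223)) leaf +y (np.float64(-0.01), np.float64(-0.4736)) leaf -y (np.float64(-0.007), np.float64(-0.6718)) deck +x (np.float64(0.011), np.float64(0.2905)) deck +y (np.float64(-0.013), np.float64(-0.476)) zmin-> 0.15686358500206102
77 free (np.float64(0.035), np.float64(-0.0327)) leaf +y (np.float64(-0.038), np.float64(-0.4741)) leaf -y (np.float64(-0.024), np.float64(-0.6726)) deck +x (np.float64(0.029), np.float64(0.2805)) deck +y (np.float64(-0.033), np.float64(-0.4801)) zmin-> 0.15686358500206102
```

```bash
python3 -m creep '[[[0,0,0,-1,0,0,0],[0,0,0,-1,0,0,0],[0,0,0,-1,0,0,0],[0,-1,0,0,0,0,0.66],[0,-1,0,0,0,0,0.66]]]'
python3 -m creep '[[[0,-1,0,0,0,0,0.66],[0,-1,0,0,0,0,0.66],[0,-1,0,0,0,0,0.66],[0,-1,0,0,0,0,0.66],[0,-1,0,0,0,0,0.66]]]'
python3 -m creep '[[[0,-1,0,0,0,0,0.66],[0,-1,0,0,0,0,0.66],[0,-1,0,0,0,0,0.66],[0,-1,0,0,0,0,0.66],[0,-1,0,0,0,0,0.66]]]'
```

```text
time: 0.6
eef_pos: [0.2643, 0.6801, 0.3977]
orientation: [3.137, -0.001, 2.771]
ft_force: [1.3, 0.1, -1.3]
finger_gap: 1.002
gripper_force: 0.0
time: 1.1
eef_pos: [0.484, 0.5551, 0.3945]
orientation: [-3.141, 0.0, 2.419]
ft_force: [-0.9, 0.4, 0.8]
finger_gap: 1.001
gripper_force: 0.0
time: 1.6
eef_pos: [0.6462, 0.3665, 0.3944]
orientation: [-3.141, 0.0, 2.074]
ft_force: [0.3, 0.6, 0.4]
finger_gap: 1.002
gripper_force: 0.0
```

```bash
python3 -m creep '[[[0,-1,0,0,0,0,0.66],[0,-1,0,0,0,0,0.66],[0,-1,0,0,0,0,0.66],[0,-1,0,0,0,0,0.66],[0,-1,0,0,0,0,0.66]]]'
python3 -m creep '[[[0,-1,0,0,0,0,0.66],[0,-1,0,0,0,0,0.66],[0,-1,0,0,0,0,0.66],[0,-1,0,0,0,0,0.66],[0,-1,0,0,0,0,0.66]]]'
python3 -m creep '[[[0,-1,-0.5,0,0,0,0.66],[0,-1,-0.5,0,0,0,0],[0,-1,-0.5,0,0,0,0],[0,-0.6,-0.5,0,0,0,0],[0,0,-0.8,0,0,0,0]]]'
```

```text
time: 2.1
eef_pos: [0.735, 0.1342, 0.3944]
orientation: [-3.141, 0.0, 1.728]
ft_force: [0.2, -0.5, -0.4]
finger_gap: 1.002
gripper_force: 0.0
time: 2.6
eef_pos: [0.7398, -0.1146, 0.3945]
orientation: [-3.141, 0.0, 1.383]
ft_force: [1.1, -0.4, 0.4]
finger_gap: 1.003
gripper_force: 0.0
time: 3.1
eef_pos: [0.5707, -0.2469, 0.3952]
orientation: [3.141, 0.004, 1.307]
ft_force: [-0.2, 0.8, 1.2]
finger_gap: 1.001
gripper_force: 0.0
```

```bash
python3 -m creep '[[[1,-0.8,-0.5,0,0,0.92,0],[1,-0.8,-0.5,0,0,0.92,0],[1,0,0,0,0,0.92,0],[1,0,0,0,0,0.92,0],[1,0,0,0,0,0.92,0]]]'
python3 -m creep '[[[1,0,0,0,0,0.92,0],[1,0,0,0,0,0.92,0],[1,0,0,0,0,0.92,0],[1,0,0,0,0,0.92,0],[1,0,0,0,0,0.92,0]]]'
cat >> h.py <<'E'
O=np.array([.592,.0075]); ex=np.array([np.cos(np.radians(75)),np.sin(np.radians(75))]); ey=np.array([-ex[1],ex[0]])
def B():
    o=get_obs(); p=o['eef_pos']; M=R.from_euler('xyz',o['orientation']).as_matrix()
    Q=np.array([[*ex,0],[*ey,0],[0,0,1]])
    print('t',round(o['time'],2),'bench TCP mm',(1000*np.r_[(p[:2]-O)@ex,(p[:2]-O)@ey,p[2]]).round(1)); print('tool axes (cols) in bench',(Q@M).round(3).tolist(),'F',(Q@o['ft_force']).round(1),'q',o['joint_pos'].round(2))
    return Q@M
def go(dx,dy,dz):  # bench mm -> tool units of 50mm
    o=get_obs(); M=R.from_euler('xyz',o['orientation']).as_matrix(); Q=np.array([[*ex,0],[*ey,0],[0,0,1]])
    return ((Q@M).T@np.array([dx,dy,dz])/50).round(2)
E
python3 -c "from h import *;B()"
```

```text
time: 3.6
eef_pos: [0.5047, -0.3056, 0.3917]
orientation: [3.141, -0.486, 1.315]
ft_force: [-0.5, 0.9, 0.1]
finger_gap: 0.144
gripper_force: 0.0
time: 4.1
eef_pos: [0.505, -0.3056, 0.3912]
orientation: [-3.141, -0.967, 1.315]
ft_force: [-0.3, 0.2, -0.1]
finger_gap: -0.005
gripper_force: 0.0
t 4.1 bench TCP mm [-324.9    3.   391.2]
tool axes (cols) in bench [[0.568, 0.007, 0.823], [0.004, -1.0, 0.005], [0.823, -0.0, -0.568]] F [ 0.1  0.3 -0.1] q [ 0.55  0.57  0.41  1.67 -0.88  1.73  0.96]
```

```bash
python3 -m creep '[[[1,-0.615,0,0.73,0,0,0],[1,-0.615,0,0.73,0,0,0],[1,-0.615,0,0.73,0,0,0],[1,-0.615,0,0.73,0,0,0],[1,-0.615,0,0.73,0,0,0]]]'
python3 -m creep '[[[1,-0.615,0,0.73,0,0,0],[1,0.2,0,0.23,0,0,0],[1,0.2,0,0.23,0,0,0],[1,0.2,0,0.23,0,0,0],[1,0.2,0,0.23,0,0,0]]]'
python3 - <<'E'
from b import *
B()
for n in ['side']:
    im,w=cloud(n); cv2.imwrite('pics/s1.png',cv2.resize(im[120:290,200:400,::-1],None,fx=4,fy=3.5))
E
```

```text
time: 4.6
eef_pos: [0.5208, -0.2446, 0.1591]
orientation: [-3.141, -0.963, 1.316]
ft_force: [1.0, -0.6, -0.0]
finger_gap: -0.002
gripper_force: 0.0
time: 5.1
eef_pos: [0.5406, -0.1741, 0.1246]
orientation: [3.133, -0.962, 1.323]
ft_force: [-0.1, -0.2, -0.1]
finger_gap: 0.001
gripper_force: 0.0
t 5.1 bench TCP mm [-188.7    2.7  124.6]
tool axes (cols) in bench [[0.572, 0.007, 0.821], [0.008, -1.0, 0.003], [0.821, 0.005, -0.572]] F [-0.3  0.1 -0.1] q [ 0.44  0.84  0.28  1.95 -1.11  1.3   1.3 ]
```

View pics/s1.png

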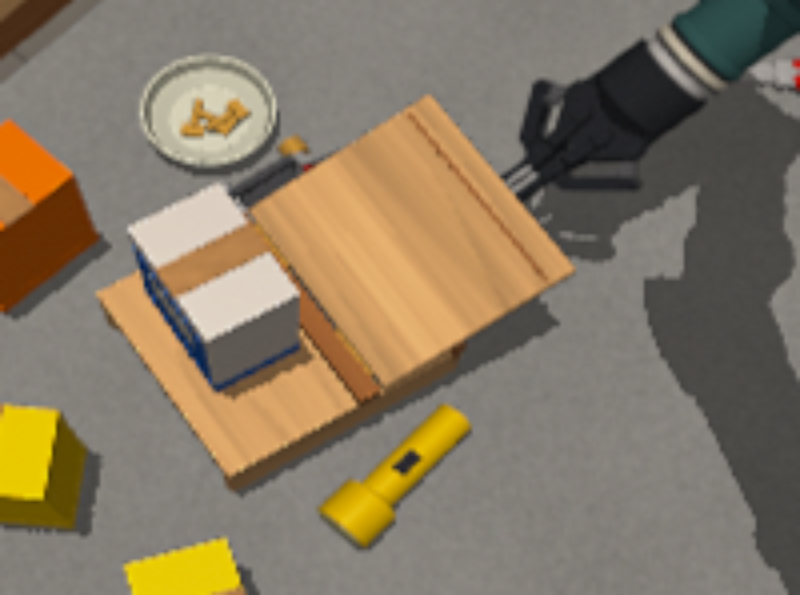

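The picture shows the closed fingertips under the free edge at crop (515,185), with nothing else touched. Now I lift along the arc.

```bash
python3 -m creep '[[[1,0.2,0,0,0,0,0],[1,0.28,0,-0.05,0,0,0],[1,0.28,0,-0.06,0,0,0],[1,0.28,0,-0.06,0,0,0],[1,0.27,0,-0.05,0,0,0]]]'
python3 -c "from h import *;B()"
python3 -m creep '[[[1,0.25,0,0.01,0,0,0],[1,0.26,0,0.01,0,0,0],[1,0.25,0,0.04,0,0,0],[1,0.25,0,0.05,0,0,0],[1,0,0,0,0,0,0]]]'
python3 - <<'E'
from b import *
B()
im,w=cloud('side'); cv2.imwrite('pics/s2.png',cv2.resize(im[120:290,200:400,::-1],None,fx=4,fy=3.5))
E
```

```text
time: 5.65
eef_pos: [0.5465, -0.1469, 0.1828]
orientation: [3.141, -0.963, 1.316]
ft_force: [1.2, 0.8, -4.6]
finger_gap: -0.001
gripper_force: 1.8
t 5.65 bench TCP mm [-160.9    4.   182.8]
tool axes (cols) in bench [[0.571, 0.007, 0.821], [0.004, -1.0, 0.005], [0.821, 0.001, -0.571]] F [ 1.1 -0.9 -4.6] q [ 0.39  0.74  0.29  1.97 -1.1   1.32  1.2 ]
time: 6.15
eef_pos: [0.5555, -0.1125, 0.2221]
orientation: [3.138, -0.967, 1.322]
ft_force: [-0.6, -1.8, -0.8]
finger_gap: -0.003
gripper_force: 0.9
t 6.15 bench TCP mm [-125.4    4.2  222.1]
tool axes (cols) in bench [[0.568, 0.01, 0.823], [0.007, -1.0, 0.007], [0.823, 0.002, -0.568]] F [-1.9  0.1 -0.8] q [ 0.34  0.66  0.28  1.99 -1.11  1.32  1.13]
```

View pics/s2.png

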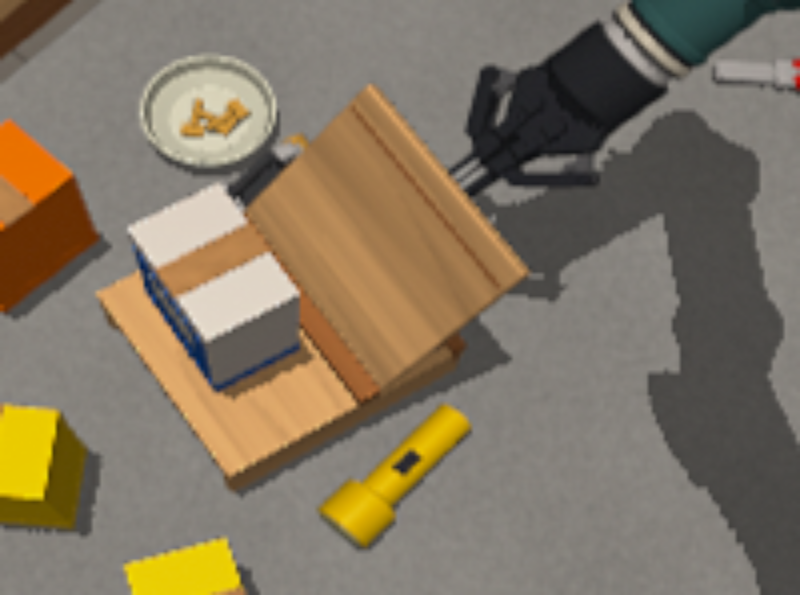

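The leaf is up at about 0.9 rad, resting on the fingertips at (460,185). Carrying on past the top.

```bash
python3 -m creep '[[[1,0.24,0,0.08,0,0,0],[1,0.23,0,0.08,0,0,0],[1,0.22,0,0.11,0,0,0],[1,0.22,0,0.12,0,0,0],[1,0.14,0,0.09,0,0,0]]]'
python3 -m creep '[[[1,0.05,0,0.04,0,0,0],[1,0,0,0,0,0,0],[1,0,0,0,0,0,0],[1,0,0,0,0,0,0],[1,0,0,0,0,0,0]]]'
cat >> b.py <<'E'
def leaf_angle(n='side',save=None,zlo=.12,zhi=.3):
    im,w=cloud(n); lf=leaf_pts(im,w,zlo,zhi)
    q=np.c_[(lf[:,:2]-O)@ex,(lf[:,:2]-O)@ey,lf[:,2]]; q=q[(q[:,0]<-.005)&(np.abs(q[:,1])<.1)]
    a=np.arctan2(q[:,2]-.096,-q[:,0])-np.arcsin(np.clip(.006/np.hypot(q[:,2]-.096,q[:,0]),-1,1))
    print('leaf',np.percentile(a,[10,50,90]).round(3),len(a))
    if save: cv2.imwrite(save,cv2.resize(im[120:290,200:400,::-1],None,fx=4,fy=3.5))
E
python3 -c "
from b import *
B();leaf_angle('side','pics/s3.png');leaf_angle('scene')"
```

```text
time: 6.7
eef_pos: [0.5677, -0.0655, 0.2501]
orientation: [3.141, -0.965, 1.317]
ft_force: [0.6, -1.6, -0.1]
finger_gap: -0.001
gripper_force: 1.0
time: 7.2
eef_pos: [0.5674, -0.0638, 0.2499]
orientation: [-3.139, -0.964, 1.315]
ft_force: [-1.5, -0.8, 0.2]
finger_gap: -0.002
gripper_force: 0.5
t 7.2 bench TCP mm [-75.2   5.3 249.9]
tool axes (cols) in bench [[0.571, 0.007, 0.821], [0.003, -1.0, 0.007], [0.821, -0.001, -0.571]] F [-1.2  1.2  0.2] q [ 0.26  0.6   0.27  2.02 -1.15  1.28  1.06]
leaf [1.222 1.244 1.262] 1975
leaf [1.202 1.232 1.249] 1646
```

View pics/s3.png

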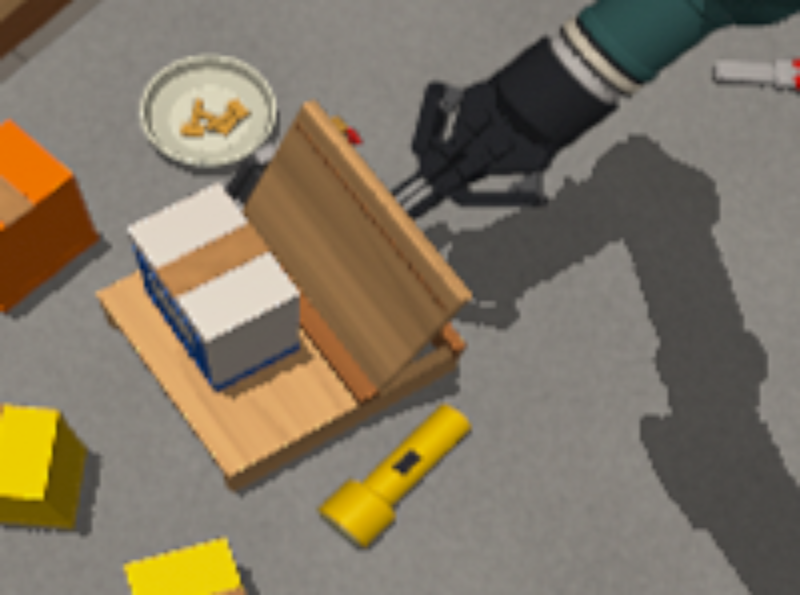

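Both cameras put the leaf at about 1.24 rad. The pawl (red, 350,135) has flipped to the far side. Next I lower the leaf along the same arc.

```bash
python3 -m creep '[[[1,-0.19,0,-0.13,0,0,0],[1,-0.22,0,-0.12,0,0,0],[1,-0.23,0,-0.11,0,0,0],[1,-0.23,0,-0.08,0,0,0],[1,-0.24,0,-0.08,0,0,0]]]'
python3 -m creep '[[[1,-0.25,0,-0.05,0,0,0],[1,-0.25,0,-0.04,0,0,0],[1,-0.26,0,-0.01,0,0,0],[1,-0.25,0,-0.01,0,0,0],[1,0,0,0,0,0,0]]]'
python3 -c "
from b import *
B();leaf_angle('side')"
```

```text
time: 7.8
eef_pos: [0.5543, -0.1165, 0.2185]
orientation: [-3.141, -0.963, 1.315]
ft_force: [0.8, -0.4, -1.4]
finger_gap: -0.001
gripper_force: 0.4
time: 8.3
eef_pos: [0.5456, -0.1487, 0.179]
orientation: [-3.137, -0.961, 1.311]
ft_force: [-1.8, -0.9, -2.1]
finger_gap: -0.002
gripper_force: 1.4
t 8.3 bench TCP mm [-162.9    4.4  179. ]
tool axes (cols) in bench [[0.572, 0.005, 0.82], [0.001, -1.0, 0.006], [0.82, -0.002, -0.572]] F [-1.4  1.5 -2.1] q [ 0.4   0.74  0.29  1.97 -1.1   1.32  1.21]
leaf [0.539 0.568 0.6  ] 2980
```

```bash
python3 -m creep '[[[1,-0.25,0,0.05,0,0,0],[1,-0.26,0,0.05,0,0,0],[1,-0.25,0,0.05,0,0,0],[1,-0.25,0,0.06,0,0,0],[1,0,0,0,0,0,0]]]'
python3 -c "
from b import *
B();leaf_angle('side',None,.108)"
python3 -m creep '[[[1,-0.12,0,0.07,0,0,0],[1,-0.12,0,0.07,0,0,0],[1,-0.12,0,0.07,0,0,0],[1,-0.12,0,0.07,0,0,0],[1,-0.12,0,0.07,0,0,0]]]'
python3 -m creep '[[[1,-0.1,0,0.05,0,0,0],[1,-0.1,0,0.05,0,0,0],[1,-0.1,0,0.05,0,0,0],[1,-0.1,0,0.05,0,0,0],[1,-0.1,0,0.05,0,0,0]]]'
python3 -c "
from b import *
B();leaf_angle('side','pics/s4.png',.095)"
```

```text
time: 8.85
eef_pos: [0.5406, -0.1675, 0.1313]
orientation: [-3.137, -0.962, 1.311]
ft_force: [0.5, -1.2, -3.4]
finger_gap: -0.001
gripper_force: 1.5
t 8.85 bench TCP mm [-182.3    4.4  131.3]
tool axes (cols) in bench [[0.572, 0.006, 0.821], [0.001, -1.0, 0.006], [0.821, -0.003, -0.572]] F [-1.  -0.8 -3.4] q [ 0.43  0.82  0.28  1.96 -1.11  1.3   1.28]
leaf [0.256 0.288 0.335] 3208
time: 9.4
eef_pos: [0.54, -0.1716, 0.0982]
orientation: [3.141, -0.959, 1.315]
ft_force: [-1.7, -5.2, -1.2]
finger_gap: -0.001
gripper_force: 2.4
time: 9.9
eef_pos: [0.54, -0.1715, 0.0721]
orientation: [3.141, -0.968, 1.318]
ft_force: [-0.0, 0.5, -0.3]
finger_gap: -0.001
gripper_force: 0.0
t 9.9 bench TCP mm [-186.4    3.9   72.1]
tool axes (cols) in bench [[0.567, 0.009, 0.824], [0.005, -1.0, 0.007], [0.824, 0.0, -0.567]] F [ 0.5  0.1 -0.3] q [ 0.46  0.92  0.26  1.95 -1.15  1.27  1.36]
leaf [-0.04   0.004  0.058] 3241
```

View pics/s4.png

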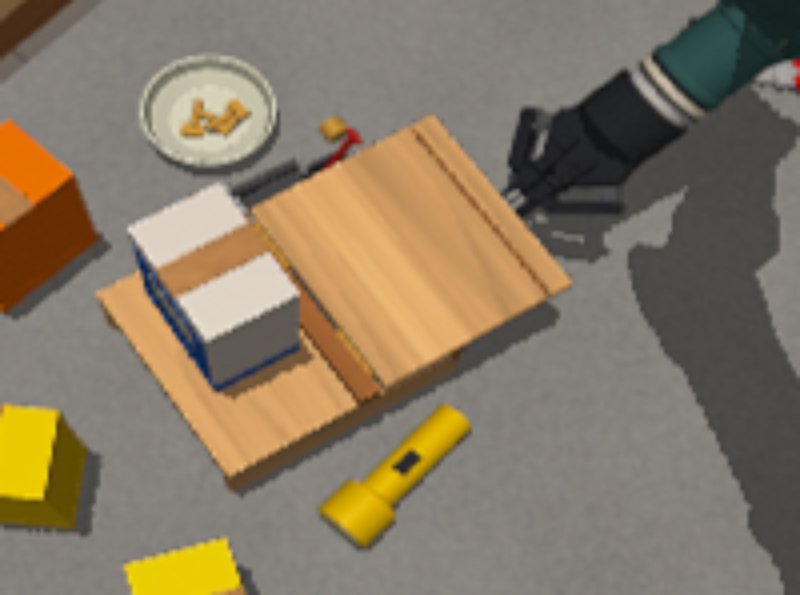

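The leaf is flat (~0.00), the carton is still standing and the pawl is thrown out. I withdraw, right the tool and fly over to the carton's front.

```bash
python3 -m creep '[[[1,0,0,-0.9,0,0,0],[1,0,0,-0.9,0,0,0],[1,0.82,0,-0.56,0,0,0],[1,0.82,0,-0.56,0,0,0],[1,0.82,0,-0.56,0,0,0]]]'
python3 -m creep '[[[1,0.82,0,-0.56,0,0,0],[1,0.82,0,-0.56,0,0,0],[1,0.4,0,-0.28,0,-0.92,0],[1,0,0,0,0,-0.92,0],[1,0,0,0,0,-0.92,0]]]'
python3 -m creep '[[[1,0,0,0,0,-0.92,0],[1,0,0,0,0,-0.92,0],[1,0,0,0,0,-0.92,0],[1,0,0,0,0,-0.92,0],[1,0,0,0,0,-0.92,0]]]'
python3 -m creep '[[[1,0,0,0,0,-0.92,0],[1,0,0,0,0,-0.92,0],[1,0,0,0,0,0,0],[1,0,0,0,0,0,0],[1,0,0,0,0,0,0]]]'
python3 -c "
from b import *
B();leaf_angle('scene',None,.095)"
```

```text
time: 10.45
eef_pos: [0.5211, -0.2426, 0.2741]
orientation: [-3.141, -0.967, 1.316]
ft_force: [0.8, -1.1, -0.0]
finger_gap: -0.004
gripper_force: 0.0
time: 10.95
eef_pos: [0.5212, -0.2423, 0.3974]
orientation: [3.139, -0.672, 1.32]
ft_force: [0.3, 0.2, -0.2]
finger_gap: -0.003
gripper_force: 0.0
time: 11.45
eef_pos: [0.5209, -0.2415, 0.3959]
orientation: [-3.141, -0.191, 1.318]
ft_force: [0.4, -0.1, 0.7]
finger_gap: -0.003
gripper_force: 0.0
time: 11.95
eef_pos: [0.5205, -0.2438, 0.3954]
orientation: [-3.141, -0.001, 1.314]
ft_force: [-0.3, -0.7, -0.3]
finger_gap: -0.002
gripper_force: 0.0
t 11.95 bench TCP mm [-261.2    4.   395.4]
tool axes (cols) in bench [[1.0, 0.005, 0.001], [0.005, -1.0, 0.001], [0.001, -0.001, -1.0]] F [-0.7  0.1 -0.3] q [-0.1   0.29  0.6   1.8  -0.18  1.11  0.3 ]
leaf [-0.08  -0.007  0.051] 3036
```

```bash
python3 -m creep '[[[1,0.95,0.06,0,0,0,0],[1,0.95,0.06,0,0,0,0],[1,0.95,0.06,0,0,0,0],[1,0.95,0.06,0,0,0,0],[1,0.95,0.06,0,0,0,0]]]'
python3 -m creep '[[[1,0.95,0.06,0,0,0,0],[1,0.95,0.06,0,0,0,0],[1,0.95,0.06,0,0,0,0],[1,0.95,0.06,0,0,0,0],[1,0,0,0,0,0,0]]]'
python3 -m creep '[[[1,0,0,0.8,0,0,0],[1,0,0,0.8,0,0,0],[1,0,0,0.8,0,0,0],[1,0,0,0.8,0,0,0],[1,0,0,0,0,0,0]]]'
python3 -c "
from b import *
B();leaf_angle('side','pics/s5.png',.095)"
```

```text
time: 12.5
eef_pos: [0.5958, -0.0169, 0.3956]
orientation: [-3.141, -0.001, 1.313]
ft_force: [0.8, -0.5, 0.7]
finger_gap: -0.0
gripper_force: 0.0
time: 13.0
eef_pos: [0.656, 0.1734, 0.3938]
orientation: [-3.139, -0.005, 1.327]
ft_force: [-1.0, 0.2, -0.7]
finger_gap: 0.001
gripper_force: 0.0
time: 13.5
eef_pos: [0.6509, 0.1617, 0.2294]
orientation: [-3.13, 0.006, 1.314]
ft_force: [-0.4, -0.3, 0.4]
finger_gap: -0.001
gripper_force: 0.0
t 13.5 bench TCP mm [164.2 -17.  229.4]
tool axes (cols) in bench [[1.0, 0.005, -0.006], [0.005, -1.0, 0.011], [-0.006, -0.011, -1.0]] F [-0.4  0.3  0.4] q [-0.58  0.57  0.4   1.76 -0.28  0.88 -0.31]
leaf [-0.024  0.003  0.034] 1831
```

View pics/s5.png

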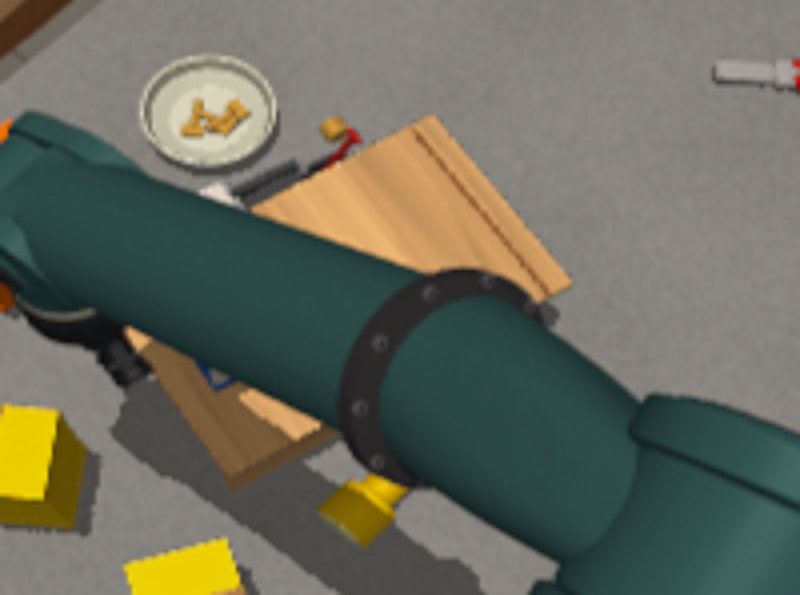

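The arm covers the carton in this view. The gripper (dark, around (125,365)) is on the blue-panel side, clear of the carton. I push slowly towards the leaf.

```bash
python3 -m creep '[[[1,-0.25,0.14,-0.12,0,0,0],[1,-0.25,0,0,0,0,0],[1,-0.25,0,0,0,0,0],[1,-0.2,0,0,0,0,0],[1,-0.2,0,0,0,0,0]]]'
python3 -m creep '[[[1,-0.15,0,0,0,0,0],[1,-0.15,0,0,0,0,0],[1,-0.15,0,0,0,0,0],[1,-0.15,0,0,0,0,0],[1,-0.15,0,0,0,0,0]]]'
python3 -c "
from b import *
B()"
```

```text
time: 14.05
eef_pos: [0.6476, 0.1057, 0.2426]
orientation: [3.14, -0.002, 1.315]
ft_force: [0.4, 2.1, 0.5]
finger_gap: 0.0
gripper_force: 0.6
time: 14.55
eef_pos: [0.6376, 0.0695, 0.2412]
orientation: [-3.141, 0.001, 1.316]
ft_force: [0.0, 0.4, 1.1]
finger_gap: 0.001
gripper_force: 0.1
t 14.55 bench TCP mm [ 71.7 -28.  241.2]
tool axes (cols) in bench [[1.0, 0.007, -0.001], [0.007, -1.0, 0.0], [-0.001, -0.0, -1.0]] F [0.4 0.1 1.1] q [-0.46  0.52  0.41  1.82 -0.27  0.86 -0.18]
```

```bash
python3 -m creep '[[[1,-0.12,0,0,0,0,0],[1,-0.12,0,0,0,0,0],[1,-0.12,0,0,0,0,0],[1,-0.12,0,0,0,0,0],[1,-0.12,0,0,0,0,0]]]'
python3 -m creep '[[[1,-0.12,0,0,0,0,0],[1,-0.12,0,0,0,0,0],[1,0,0,0,0,0,0],[1,0,0,0,0,0,0],[1,0,0,0,0,0,0]]]'
python3 -c "
from h import *
B()
im,w=cloud('scene');cv2.imwrite('pics/s6.png',cv2.resize(im[130:290,190:380,::-1],None,fx=4,fy=3.5))"
```

```text
time: 15.05
eef_pos: [0.6302, 0.0407, 0.2414]
orientation: [-3.142, 0.0, 1.316]
ft_force: [0.3, -0.2, 0.1]
finger_gap: 0.003
gripper_force: 0.0
time: 15.55
eef_pos: [0.6275, 0.03, 0.2415]
orientation: [3.142, -0.0, 1.317]
ft_force: [0.3, 0.9, -0.1]
finger_gap: -0.002
gripper_force: 0.0
t 15.55 bench TCP mm [ 30.9 -28.5 241.5]
tool axes (cols) in bench [[1.0, 0.008, 0.0], [0.008, -1.0, -0.0], [0.0, 0.0, -1.0]] F [ 0.9 -0.1 -0.1] q [-0.41  0.5   0.41  1.85 -0.26  0.84 -0.12]
```

View pics/s6.png

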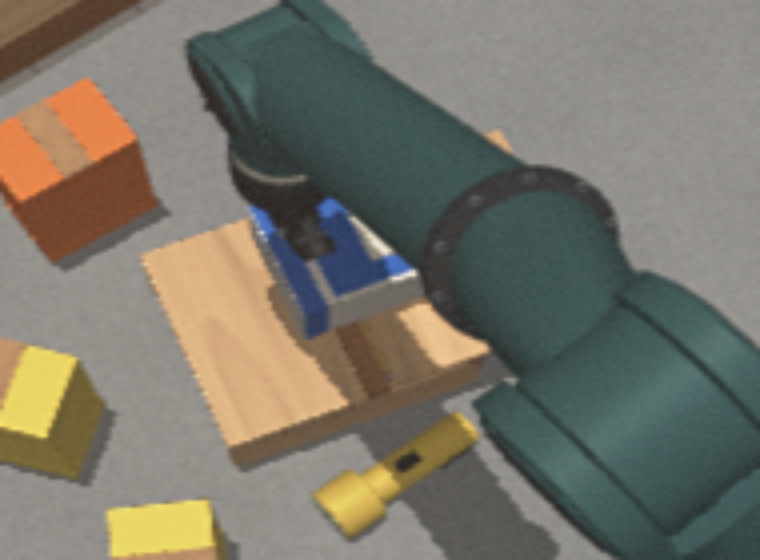

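The carton has fallen with its blue front facing up. I retreat upwards and away, then measure.

```bash
python3 -m creep '[[[1,0,0,-0.9,0,0,0],[1,0,0,-0.9,0,0,0],[1,0,0,-0.9,0,0,0],[1,0.9,0,0,0,0,0],[1,0.9,0,0,0,0,0]]]'
python3 -m creep '[[[1,0.9,0,0,0,0,0],[1,0.9,0,0,0,0,0],[1,0.9,0,0,0,0,0],[1,0.9,0,0,0,0,0],[1,0.9,-0.3,0,0,0,0]]]'
python3 -m creep '[[[1,0.9,-0.3,0,0,0,0],[1,0,0,0,0,0,0],[1,0,0,0,0,0,0],[1,0,0,0,0,0,0],[1,0,0,0,0,0,0]]]'
python3 - <<'E'
from b import *
B()
for n in ['scene','side']:
    im,w=cloud(n); hsv=cv2.cvtColor(im,cv2.COLOR_RGB2HSV)
    q=np.stack([(w[...,:2]-O)@ex,(w[...,:2]-O)@ey,w[...,2]],-1)
    m=(q[...,0]>-.2)&(q[...,0]<.12)&(abs(q[...,1])<.14)&(q[...,2]>.15)
    P=q[m]; c=P.mean(0); nr=np.linalg.svd(P-c,full_matrices=False)[2][2]
    print(n,len(P),'z',np.percentile(P[:,2],[5,50,95]),'tilt',np.arccos(abs(nr[2])),cv2.minAreaRect((P[:,:2]*1000).astype(np.float32)))
    a=np.load(n+'.npz')['im']
    for nm,lo,hi in [('yellow',(22,150,90),(33,255,255)),('red',(0,150,90),(4,255,255))]:
        f=lambda I:cv2.inRange(cv2.cvtColor(I,cv2.COLOR_RGB2HSV),lo,hi)>0
        print(nm,'changed px',(f(a)^f(im)).sum(),'of',f(a).sum())
    cv2.imwrite(f'pics/end_{n}.png',im[:,:,::-1])
E
```

```text
time: 16.1
eef_pos: [0.6515, 0.1158, 0.3797]
orientation: [3.137, -0.003, 1.312]
ft_force: [0.5, 0.7, 0.2]
finger_gap: 0.002
gripper_force: 0.0
time: 16.6
eef_pos: [0.6936, 0.339, 0.376]
orientation: [3.14, 0.001, 1.315]
ft_force: [1.3, -0.9, 1.1]
finger_gap: 0.001
gripper_force: 0.0
time: 17.1
eef_pos: [0.6899, 0.3828, 0.3769]
orientation: [3.141, 0.001, 1.313]
ft_force: [0.7, -0.7, -0.4]
finger_gap: -0.003
gripper_force: 0.0
t 17.1 bench TCP mm [387.9   2.6 376.9]
tool axes (cols) in bench [[1.0, 0.004, -0.001], [0.004, -1.0, -0.001], [-0.001, 0.001, -1.0]] F [-0.5 -0.9 -0.4] q [-0.79  0.61  0.41  1.31 -0.24  1.27 -0.64]
scene 1964 z [0.16506432 0.17656993 0.18151735] tilt 0.03935780035042021 ((-36.823448181152344, -22.632415771484375), (171.20819091796875, 113.74038696289062), 0.6790565848350525)
yellow changed px 577 of 543
red changed px 387 of 4163
side 2105 z [0.16831835 0.17788046 0.18161402] tilt 0.032778112672241545 ((-35.91059875488281, -25.539588928222656), (171.61473083496094, 111.94991302490234), 1.106806755065918)
yellow changed px 1737 of 2288
red changed px 300 of 3649
```

View pics/end_scene.png

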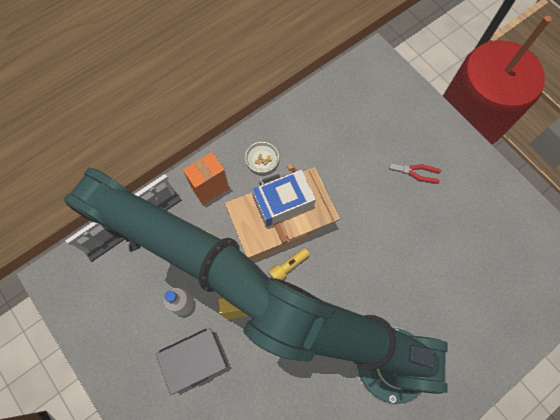

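The final view shows the carton blue side up on the flat leaf at (284,197), with the dish, torch, pliers, bottle and tub where they were. Its centre is measured at bench x −36 mm, y −24 mm, z ≈139 mm, with a tilt of about 0.03 rad, all within limits. I'm handing in.

```bash
python3 -c "
from station import *
print(hand_in())"
```

```text
the job is handed in; nothing more can be done
None
```

The job is handed in, with no verdict shown: the leaf was raised to about 1.24 rad, the pawl was thrown out, the leaf was let down flat, and the carton lies on its back on it, measured within limits at about 17 s; the bystanders looked unmoved in the last picture.

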